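Put the stain-removal kit back in its rack

ROBOT

A 7-joint arm with a two-finger parallel gripper is mounted at the origin on a cart in front of the work surface, level with it; the furniture and walls round the work are solid. World frame = base frame: x ahead of the robot, y to its left, z up, the work surface at z = 0. Lengths are in mm, angles in rad, forces in N, time in s.
With the tool pointing down it reaches from about 425 to 975 mm from the base axis. Payload 16.7 kg.
Tool frame: the origin (TCP) lies midway between the tips of the shut fingers; the grasp point (between the pads) lies manip.grip_depth behind it (manip.grip_depth is the distance from the TCP to the grasp point, in mm); z points along the fingers, y is the line along which they close (so a half turn about z gives the same grasp; the last joint's range is limited). The gripper opens to 85 mm and grips with 20 to 120 N. Pads are 22 mm wide; open, the fingers measure 114 mm over their backs; the gripper's body (76 mm by 85 mm) begins 54 mm behind the grasp point. The pads swing forward as they close: fully open they stand 13 mm farther back than shut.
Start: joints at [1.129, 0.426, 0.074, 1.606, -0.034, 1.111, -0.067], TCP at [194.151, -646.436, 195.802] pointing down, gripper open.
Joint ranges: [-2.85, 2.85], [-0.5, 2.14], [-1.23, 1.37], [0.21, 2.46], [-1.02, 4.16], [0.16, 2.05], [-2.73, 2.73]. Speed limits (rad/s): [1.89, 1.89, 2.39, 2.39, 3.01, 3.01, 3.01].

INTERFACE

Orientations are given as a unit quaternion [x, y, z, w].
In Python, from rig import manip gives the robot as it stands. The module is installed in compiled form; this text tells all that it offers.
- The arm moves only by the tool send_rows, never from a script. Its argument "plan" is a list of rows, each an object with "travel": the shift along the tool's x, y, z in units of 30 mm (1.0 is 30 mm), a list of three; "dr": the turn, a rotation vector about the tool's x, y, z in units of 8 degrees (1.0 is 8 degrees), a list of three. In form: [{"travel": [dx, dy, dz], "dr": [ax, ay, az]}, ...]. A call has 1 to 10 rows; each row shifts and turns the commanded pose from where the row before left it, along the tool's axes as they then stand; what a row does not reach is not made up. A row lasts 1/8 s, in which the tool goes at most 62.5 mm and 10.7 degrees, less where a joint would pass 70% of its speed; a pose out of reach is approached as far as the arm can. A call is refused whole if a number of a shift passes 1 or a number of a turn 1, either way. A call with a gripper value outside its range is refused whole. "jaw" is the opening, from 0 (shut) to 1 (fully open), set as the call begins (left out, the last holds). The fingers move at their own pace and stop on an object; "grip_force" is the grip in N (left out, the last holds). Time passes only in rows, so rows that do not move let the fingers close. It gives the time, the measured TCP pose, the force, the opening and the grip force at its end, in the units of the state.
- manip.state(): the state, without advancing time (a new reading comes with each control period).
- manip.capture(name): name is "scene" or "top" or "wrist"; returns a dict with "image" (384x512x3 uint8, blue, green, red), "fx", "fy", "cx", "cy" (pixels), "dist_coeffs" ([k1, k2, p1, p2, k3] as OpenCV has them; the pictures are not rectified), "R" (3x3) and "t" (3): a world point X has camera coordinates R X + t. Camera axes: x right, y down, z forward; pixel columns grow to the right and rows downward; lengths in mm; the calibration is good to about 2 mm. A picture is of the moment at which its call begins. There is no depth.
- manip.finish_job(): hands the job in; it is judged then, once.
Trained networks look in the newest picture that a camera, given by its name, has taken for a name from the list of things; names that differ only in an ending like _2 or _b are one class to them, and where a whole thing is asked for, a point or a joint stands for the part that bears it (a point fixed in the world has none). Each returns a list of dicts, best first, with "conf" (0 to 1); they miss things now and then, are a little off and sometimes report something else, mostly with a low value. They report only what shows in the picture. A call takes as long as a camera call. They do not tell look-alikes from the thing itself.
- manip.outline_of(camera, thing): "pixels" (384x512 bool, what is visible of it).
- manip.mark_of(camera, thing): "at" ([x, y, z] in mm, in world coordinates, good to about 4 mm: a listed point, or the origin of a listed thing).
The state is a dict: "t": time; "joint_positions": joint angles; "joint_velocities": joint speeds; "effort": joint torques, N m; "tool_pos": TCP position; "tcp_rot": TCP orientation; "wrist_force": force on the tool from outside, world axes, zero at the start; "ft_torque": the same for the moment, N m; "finger_gap": opening from 0.0 (shut) to 1.0 (fully open); "grip_force": force on a finger pad.
Only numpy, scipy, OpenCV 4.12 (cv2) and the standard library are available. Lean on these libraries where they do the work, as an engineer would, in place of code of your own. Each camera call takes 0.05 s, during which the arm holds its last target. There are 200 camera calls.

TASK

The stain-removal bottles have been left standing about on the washer deck, where they would walk off when a machine spins. Put each one back into the cup of the rack that is made for it - the brown dropper in the small round brown cup, the salt jar in the black cup, the starch can in the green cup, the roll-on in the squarish tan cup - standing upright on the bottom of its cup. Do not tip any bottle over on the way, and leave the other things on the deck where they are.

Things in the scene. Friction and masses are not known exactly. Their poses are not given: they have to be found in the camera images.
- dropper: stain dropper bottle, standing: round brown glass body with a pale label with an orange picture, black collar and black rubber bulb; 33 mm across, 102 mm tall, 0.07 kg. Body of constant width (32 mm) up to 62 mm, collar 24 mm across from 62 to 77 mm, bulb 13 mm above. Origin: centre of its underside, z up
- salt_jar: glass jar of salt for stains, standing: round, clear with a green label and a black lid (green emblem on its top); 45 mm across all the way up, 105 mm tall, 0.11 kg. Origin: centre of its underside, z up
- starch_can: starch aerosol can, standing: round, white with a green cap; 48 to 52 mm across, 171 mm tall, 0.21 kg; the cap takes up the top 45 mm and can be gripped. Origin: centre of its underside, z up
- roll_on: stain roll-on bottle, standing: flattened, dark blue body with a tan cap; 36 mm (x) by 42 mm (y), 106 mm tall, 0.08 kg; its sides are straight, grip it across x. Origin: centre of its underside, z up
- cup_brown: Brown, for the brown dropper bottle: fixed cup in a bay of the grey rack. Origin: centre under its foot (74 x 66 mm), 6 mm above the deck; z up, y along the row. Inner floor at z 5 mm, upright wall to z 27.5, flared lip (3.5 mm wider all round) to z 35. Round well of 43 mm diameter
- cup_black: Black, for the black-lidded salt jar: fixed cup in a bay of the grey rack. Origin: centre under its foot (74 x 66 mm), 6 mm above the deck; z up, y along the row. Inner floor at z 5 mm, upright wall to z 27.5, flared lip (3.5 mm wider all round) to z 35. Round well of 55 mm diameter
- cup_green: Green, for the green-capped starch can: fixed cup in a bay of the grey rack. Origin: centre under its foot (74 x 66 mm), 6 mm above the deck; z up, y along the row. Inner floor at z 5 mm, upright wall to z 27.5, flared lip (3.5 mm wider all round) to z 35. Round well of 59 mm diameter
- cup_tan: Tan, for the tan-capped roll-on: fixed cup in a bay of the grey rack. Origin: centre under its foot (74 x 66 mm), 6 mm above the deck; z up, y along the row. Inner floor at z 5 mm, upright wall to z 27.5, flared lip (3.5 mm wider all round) to z 35. Squarish well of 45 mm (x) by 51 mm (y) with rounded corners; the roll-on's x must lie along the cup's x, either way
- washer_tin: bystander: low round red-and-white tin, 62 mm across, 24 mm high, loose among the bottles; to be left where it is. Origin: centre of its underside
- spool: bystander: small standing spool of blue thread, 32 mm across, 41 mm high, loose in front of the rack; to be left where it is. Origin: centre of its underside
Mind the look-alikes: they are no part of the job. Leave any yellow look-alike of the roll_on alone. Leave any purple look-alike of the dropper alone.

How it is judged:
By the outcome, as a careful person would: the job done as asked, in the order asked, and still so for the second after the job is handed in, with the robot touching nothing.
It also fails if it takes over 125 s, if anything falls off the work surface, if the arm or the gripper's body presses on something with over 40 N, if the wrist force passes 120 N, or if a joint passes its speed limit or range.

## Working session

There is one attempt and no reset: what is moved stays moved. The work goes in short steps, Python scripts to look and compute and a tool call to move; the robot and the scene stay as the last step left them, time stands still between calls to the robot, and variables do not carry over. Pictures are saved under pics/ and viewed, at most 17 in all, crops included, and the job is handed in when it is done.

Besides the shell and the picture viewer there is one more tool, called as name(argument=value, ...), one argument or row to a line, values as JSON. send_rows: Moves the arm, as the interface text tells. Its arguments: {"type":"object","properties":{"plan":{"type":"array","items":{"type":"object","properties":{"travel":{"type":"array","items":{"type":"number"}},"dr":{"type":"array","items":{"type":"number"}}}}},"jaw":{"type":"number"},"grip_force":{"type":"number"}},"required":["plan"]}

```bash
ls; mkdir -p pics; cat > h.py <<'E'
import numpy as np, cv2
from rig import manip
def K(c): return np.array([[c['fx'],0,c['cx']],[0,c['fy'],c['cy']],[0,0,1.]]),np.array(c['dist_coeffs'],float)
def ray(c,uv,z):
    k,d=K(c); p=cv2.undistortPoints(np.array([[uv]],float),k,d)[0,0]
    R=np.array(c['R']);t=np.array(c['t']); o=-R.T@t; v=R.T@np.array([p[0],p[1],1])
    return o+v*(z-o[2])/v[2]
def proj(c,X):
    k,d=K(c); return cv2.projectPoints(np.array(X,float).reshape(-1,1,3),cv2.Rodrigues(np.array(c['R']))[0],np.array(c['t'],float),k,d)[0][:,0]
E
python3 - <<'E'
from h import *
s=manip.state(); print(s['t'],s['tool_pos'],s['tcp_rot'],s['finger_gap'],manip.grip_depth)
for n in ['scene','top']:
    c=manip.capture(n); cv2.imwrite(f'pics/{n}0.png',c['image']); R=np.array(c['R']); print(n,-R.T@np.array(c['t']))
    for th in ['dropper','salt_jar','starch_can','roll_on','cup_brown','cup_black','cup_green','cup_tan','washer_tin','spool']:
        print(n,th,[(np.round(m['at'],1).tolist(),round(m['conf'],2)) for m in manip.mark_of(n,th)])
print(manip.state()['t'])
E
```

```text
pics
0.0 [ 194.06263402 -646.02643182  195.10165734] [ 9.89373871e-01  1.45392340e-01 -1.33770647e-04 -6.26829433e-04] 0.9974519487616784 18.700000000000003
scene [ 23.13191806 897.56142265 790.06712854]
scene dropper [([544.4, 149.1, 2.6], 0.8), ([510.3, 229.5, -0.1], 0.56)]
scene salt_jar [([419.9, 276.2, 0.6], 0.86)]
scene starch_can [([441.4, 394.2, -1.5], 0.6)]
scene roll_on [([376.9, 91.6, 1.4], 0.88), ([402.2, 179.3, 0.3], 0.87), ([459.2, -220.9, 3.7], 0.18)]
scene cup_brown [([451.5, -362.5, 3.9], 0.7), ([401.4, 176.3, -0.9], 0.46), ([459.8, -221.4, 4.5], 0.32)]
scene cup_black [([450.2, -290.6, 4.5], 0.48), ([441.0, 395.9, 2.5], 0.19)]
scene cup_green [([440.8, -435.0, 5.9], 0.78), ([450.4, -360.6, 3.1], 0.41)]
scene cup_tan [([459.4, -221.0, 5.3], 0.72)]
scene washer_tin [([503.7, 336.1, -0.7], 0.44)]
scene spool [([351.6, -265.9, -0.8], 0.63)]
top [ 149.05576875    5.15573821 1553.81229239]
top dropper [([543.0, 152.2, -0.3], 0.55), ([506.9, 230.8, -1.4], 0.48)]
top salt_jar [([419.6, 276.5, 0.8], 0.7), ([509.8, 230.9, -3.5], 0.42)]
top starch_can [([443.1, 394.4, -3.3], 0.89)]
top roll_on [([379.4, 87.8, 1.7], 0.7), ([402.2, 181.5, -0.1], 0.57)]
top cup_brown [([448.8, -364.4, 7.9], 0.82)]
top cup_black [([456.0, -296.0, 2.1], 0.86)]
top cup_green [([448.3, -434.9, 5.7], 0.94)]
top cup_tan [([455.9, -221.0, 6.0], 0.72)]
top washer_tin [([504.3, 337.2, 1.8], 0.65)]
top spool [([403.6, 180.3, 0.5], 0.59), ([353.3, -264.5, -0.4], 0.42)]
1.1
```

View pics/scene0.png

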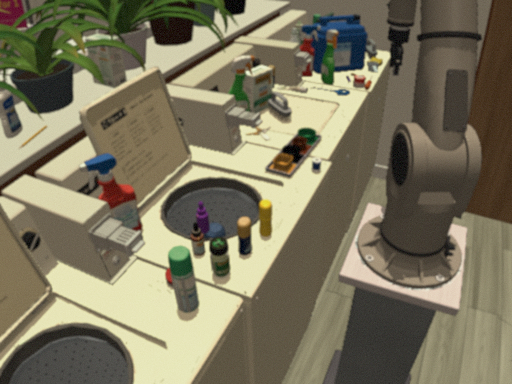

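View pics/top0.png

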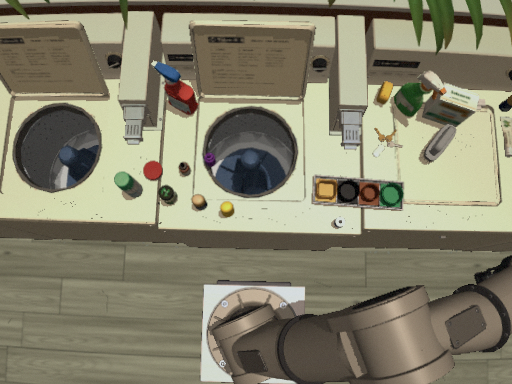

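The scene view shows the can (183,280), jar (220,257), brown dropper (197,238), tan-capped roll-on (244,235), yellow look-alike (266,218) and purple look-alike (203,218). The rack is at (295,150). The top view agrees, with the cups running left to right as tan, black, brown, green. I'll turn the tool so it closes along world x, then look at the rack from the wrist camera.

send_rows(
  plan=[
    {"travel": [0,0,-0.6],"dr": [0,0,-1]},
    {"travel": [0,0,-0.6],"dr": [0,0,-1]},
    {"travel": [0,0,-0.6],"dr": [0,0,-1]},
    {"travel": [0,0,-0.6],"dr": [0,0,-1]},
    {"travel": [0,0,-0.6],"dr": [0,0,-1]},
    {"travel": [0,0,-0.6],"dr": [0,0,-1]},
    {"travel": [0,0,-0.6],"dr": [0,0,-1]},
    {"travel": [0,0,-0.6],"dr": [0,0,-1]},
    {"travel": [0,0,-0.6],"dr": [0,0,-1]},
    {"travel": [0,0,0],"dr": [0,0,-0.15]},
  ],
)

```text
t: 2.35
tool_pos: [194.3, -646.9, 359.0]
tcp_rot: [0.708, 0.707, -0.0, 0.001]
wrist_force: [-0.4, -0.2, 0.1]
finger_gap: 1.002
grip_force: 0.0
```

send_rows(
  plan=[
    {"travel": [1,0.6,0],"dr": [0,0,0]},
    {"travel": [1,0.6,0],"dr": [0,0,0]},
    {"travel": [1,0.6,0],"dr": [0,0,0]},
    {"travel": [1,0.6,0],"dr": [0,0,0]},
    {"travel": [1,0.6,0],"dr": [0,0,0]},
    {"travel": [1,0.6,0],"dr": [0,0,0]},
    {"travel": [1,0.6,0],"dr": [0,0,0]},
    {"travel": [1,0.6,0],"dr": [0,0,0]},
    {"travel": [1,0.6,0],"dr": [0,0,0]},
    {"travel": [0.6,0.6,0],"dr": [0,0,0]},
  ],
)

```text
t: 3.6
tool_pos: [374.9, -357.1, 357.1]
tcp_rot: [0.708, 0.706, 0.0, -0.0]
wrist_force: [-0.2, -0.6, -0.7]
finger_gap: 1.0
grip_force: 0.0
```

```bash
python3 - <<'E'
from h import *
s=manip.state(); print(s['t'],s['tool_pos'],s['joint_positions'])
c=manip.capture('wrist'); cv2.imwrite('pics/w1.png',c['image']); R=np.array(c['R']); print(-R.T@np.array(c['t']),R,c['fx'])
for th in ['cup_brown','cup_black','cup_green','cup_tan','spool']:
    print(th,[(np.round(m['at'],1).tolist(),round(m['conf'],2)) for m in manip.mark_of('wrist',th)])
E
```

```text
3.6 [ 374.9318042  -357.12893368  357.11297379] [ 0.97375086  0.0770343  -0.35811157  1.71036778  0.02748025  1.35969598
  0.60702886]
[ 374.87116237 -284.98624243  535.30709007] [[ 9.99993112e-01 -3.70137067e-03 -2.76651403e-04]
 [-3.46445553e-03 -9.57534408e-01  2.88298205e-01]
 [-1.33200175e-03 -2.88295260e-01 -9.57540635e-01]] 331.50979187238636
cup_brown [([450.1, -365.1, 7.1], 0.76)]
cup_black [([453.1, -292.6, 4.6], 0.68)]
cup_green [([447.1, -362.7, 8.3], 0.51)]
cup_tan [([455.1, -224.6, 5.2], 0.84)]
spool [([353.0, -267.3, -2.0], 0.84)]
```

View pics/w1.png

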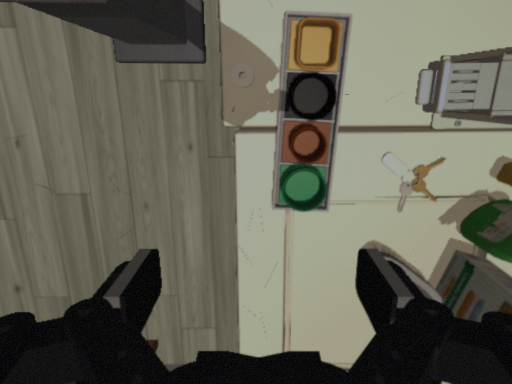

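The wrist view shows the rack clearly: tan (316,43), black (311,96), brown (307,143), green (303,187). I'll refine the rack pose by overlaying a fitted row on the picture.

```bash
python3 - <<'E'
from h import *
c=manip.capture('wrist')
im=cv2.resize(c['image'],None,fx=3,fy=3,interpolation=cv2.INTER_CUBIC)
a=0.054; ey=np.array([np.sin(a),np.cos(a)]); ex=np.array([np.cos(a),-np.sin(a)]); C=np.array([451.3,-328.6])
th=np.linspace(0,2*np.pi,60)
for i,(n,d) in enumerate([('tan',None),('black',55),('brown',43),('green',59)]):
    o=C+ey*71*(1.5-i)
    if d:
        P=[(d/2*np.cos(th),d/2*np.sin(th),11),((d/2+3.5)*np.cos(th),(d/2+3.5)*np.sin(th),41)]
    else:
        sq=np.array([[-1,-1],[-1,1],[1,1],[1,-1],[-1,-1]]).T
        P=[(22.5*sq[0],25.5*sq[1],11),(26*sq[0],29*sq[1],41)]
    for (x,y,z) in P:
        X=np.c_[o+np.outer(x,ex)+np.outer(y,ey),np.full(len(x),z)]
        cv2.polylines(im,[np.round(proj(c,X)*3+1).astype(int)],True,(255,255,0) if z==41 else (255,0,255),1)
cv2.imwrite('pics/w1o.png',im[20:660,780:1100])
E
```

```text
(no output)
```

View pics/w1o.png

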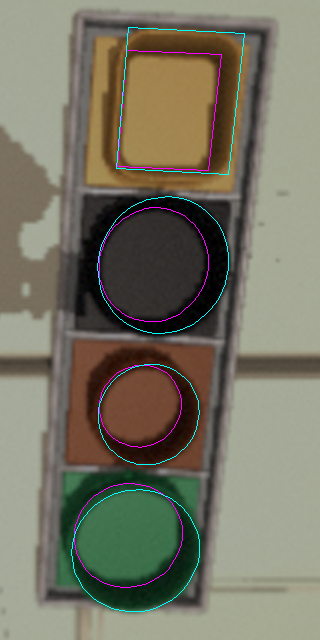

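The overlay fits the cup floors to about 1 mm: brown (140,404), black (153,265), green (130,537), tan (167,110) in the crop. Now to the bottles.

send_rows(
  plan=[
    {"travel": [1,0.1,0],"dr": [0,0,0]},
    {"travel": [1,0.1,0],"dr": [0,0,0]},
    {"travel": [1,0.1,0],"dr": [0,0,0]},
    {"travel": [1,0.1,0],"dr": [0,0,0]},
    {"travel": [1,0.1,0],"dr": [0,0,0]},
    {"travel": [1,0.1,0],"dr": [0,0,0]},
    {"travel": [1,0.1,0],"dr": [0,0,0]},
    {"travel": [1,0.1,0],"dr": [0,0,0]},
    {"travel": [1,0.1,0],"dr": [0,0,0]},
    {"travel": [1,0.1,0],"dr": [0,0,0]},
  ],
)

```text
t: 5.2
tool_pos: [404.9, -58.5, 357.8]
tcp_rot: [0.708, 0.706, 0.0, 0.0]
wrist_force: [-0.1, -0.1, 0.2]
finger_gap: 0.999
grip_force: 0.0
```

send_rows(
  plan=[
    {"travel": [1,0.2,0],"dr": [0,0,0]},
    {"travel": [1,0.2,0],"dr": [0,0,0]},
    {"travel": [1,0.2,0],"dr": [0,0,0]},
    {"travel": [1,0.2,0],"dr": [0,0,0]},
    {"travel": [1,0.2,0],"dr": [0,0,0]},
    {"travel": [1,0.2,0],"dr": [0,0,0]},
    {"travel": [1,0.2,0],"dr": [0,0,0]},
    {"travel": [1,0.2,0],"dr": [0,0,0]},
    {"travel": [1,0.2,0],"dr": [0,0,0]},
    {"travel": [0.5,0.2,0],"dr": [0,0,0]},
  ],
)

```text
t: 6.45
tool_pos: [465.7, 227.0, 357.6]
tcp_rot: [0.708, 0.706, 0.0, -0.0]
wrist_force: [0.7, -0.3, -0.2]
finger_gap: 1.003
grip_force: 0.0
```

```bash
python3 - <<'E'
from h import *
s=manip.state(); print(s['t'],s['tool_pos'],s['tcp_rot'],s['joint_positions'])
c=manip.capture('wrist'); R=np.array(c['R']); print(-R.T@np.array(c['t']))
im=c['image'].copy()
def ck(o,rs):
    for r,z in rs:
        t=np.linspace(0,2*np.pi,40); X=np.c_[o[0]+r*np.cos(t),o[1]+r*np.sin(t),np.full(40,z)]
        cv2.polylines(im,[np.round(proj(c,X)*8).astype(int)],True,(255,0,255),1,shift=3)
for th in ['dropper','salt_jar','starch_can','roll_on','washer_tin']:
    for m in manip.mark_of('wrist',th): print(th,np.round(m['at'],1).tolist(),round(m['conf'],2))
im=cv2.resize(c['image'],(800,600),interpolation=cv2.INTER_CUBIC)
cv2.imwrite('pics/w2.png',im)
E
```

```text
6.45 [465.71999316 227.01764365 357.64003331] [ 7.07780071e-01  7.06432767e-01  8.50763648e-05 -3.32394255e-04] [ 0.36882866  0.16313403 -1.05052455  1.68140122  0.1433211   1.38037605
 -0.70510998]
[465.49557235 299.12420474 535.82904946]
dropper [542.1, 156.9, 2.4] 0.8
salt_jar [422.8, 276.8, -1.4] 0.96
starch_can [440.6, 392.7, -1.7] 0.84
roll_on [399.8, 179.9, -0.5] 0.84
roll_on [380.1, 88.0, 0.4] 0.8
roll_on [443.4, 396.3, -1.3] 0.35
washer_tin [503.4, 337.4, -3.3] 0.96
washer_tin [511.8, 230.3, 1.6] 0.56
```

View pics/w2.png

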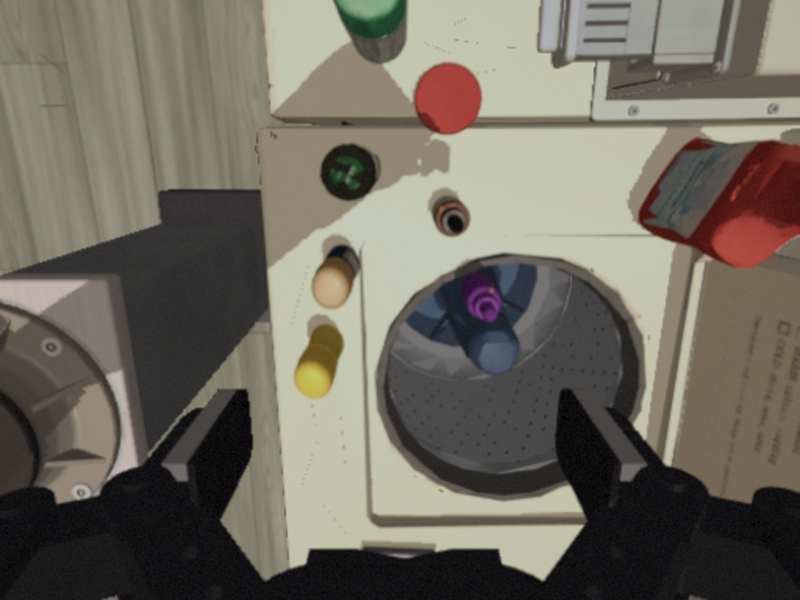

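The wrist view (800x600) shows the can (372,25), tin (448,97), jar lid (348,172), brown dropper (452,216), roll-on cap (332,285), yellow (320,360) and purple (485,300). Next I'll compute positions from these tops.

```bash
python3 - <<'E'
from h import *
c=manip.capture('wrist')
for n,uv,z in [('drop bulb',(454,219),102),('jar',(348,172),105),('roll',(332,287),106),('can',(370,8),171)]:
    print(n,ray(c,(uv[0]*.64-.2,uv[1]*.64-.2),z).round(1))
# crop overlays for dropper & roll_on
s=5; im=cv2.resize(c['image'],None,fx=s,fy=s,interpolation=cv2.INTER_CUBIC)
t=np.linspace(0,2*np.pi,40)
def circ(o,r,z,col):
    X=np.c_[o[0]+r*np.cos(t),o[1]+r*np.sin(t),np.full(40,z)]
    cv2.polylines(im,[np.round(proj(c,X)*s+2).astype(int)],True,col,1)
o=(509,230.3)
for r,z in [(16,0),(16,62),(12,77),(6.5,102)]: circ(o,r,z,(255,255,0))
o=(421,276.6)
for r,z in [(22.5,0),(22.5,105)]: circ(o,r,z,(255,255,0))
o=(401,180.3)
for a,col in [(0,(255,255,0)),(np.pi/2,(255,0,255))]:
    for z in (0,60):
        sq=np.array([[-18,-21],[-18,21],[18,21],[18,-21]])@np.array([[np.cos(a),np.sin(a)],[-np.sin(a),np.cos(a)]])
        X=np.c_[sq+o,np.full(4,z)]; cv2.polylines(im,[np.round(proj(c,X)*s+2).astype(int)],True,col,1)
cv2.imwrite('pics/w2o.png',im[430:1030,960:1540])
E
```

```text
drop bulb [507.3 235.8 102. ]
jar [420.4 274.3 105. ]
roll [403.4 178.3 106. ]
can [444.6 376.6 171. ]
```

View pics/w2o.png

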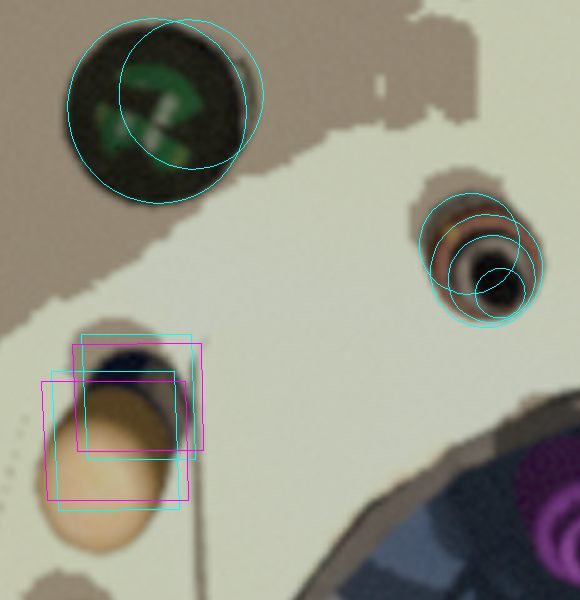

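Dropper is at about (508.5, 231.3) and jar at (421, 275.7). Going for the dropper, with TCP at z≈34.

send_rows(
  plan=[
    {"travel": [0.07,0.71,0],"dr": [0,0,0]},
    {"travel": [0.07,0.71,0],"dr": [0,0,0]},
    {"travel": [0,0,1],"dr": [0,0,0]},
    {"travel": [0,0,1],"dr": [0,0,0]},
    {"travel": [0,0,1],"dr": [0,0,0]},
    {"travel": [0,0,1],"dr": [0,0,0]},
    {"travel": [0,0,1],"dr": [0,0,0]},
    {"travel": [0,0,0.8],"dr": [0,0,0]},
    {"travel": [0,0,0.3],"dr": [0,0,0]},
    {"travel": [0,0,0],"dr": [0,0,0]},
  ],
)

```text
t: 8.05
tool_pos: [508.1, 229.9, 175.0]
tcp_rot: [0.708, 0.706, -0.0, -0.0]
wrist_force: [-0.4, -0.0, 0.7]
finger_gap: 1.001
grip_force: 0.0
```

```bash
python3 - <<'E'
from h import *
s=manip.state(); print(s['t'],s['tool_pos'],s['joint_positions'])
c=manip.capture('wrist')
im=cv2.resize(c['image'],(800,600),interpolation=cv2.INTER_CUBIC)
for n in ['dropper','roll_on']:
    for m in manip.mark_of('wrist',n): print(n,np.round(m['at'],1),m['conf'])
cv2.imwrite('pics/w3.png',im)
E
```

```text
8.05 [508.12770337 229.90971161 175.04991626] [ 0.23451186  0.4070468  -0.9662472   1.84936225  0.37766159  1.08298966
 -0.87719552]
dropper [508.3 230.9   3. ] 0.84
dropper [543.7 154.4   0.6] 0.63
roll_on [3.811e+02 8.970e+01 1.000e-01] 0.72
roll_on [400.6 182.5  -1.4] 0.58
```

View pics/w3.png

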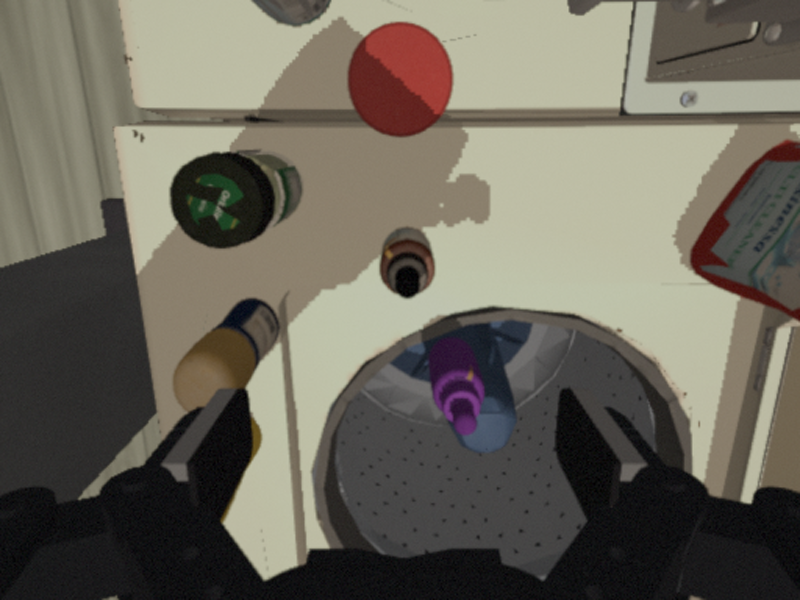

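The dropper is at (407,265), centred between the fingers, and its mark (508.3, 230.9) agrees.

send_rows(
  plan=[
    {"travel": [0.03,0.01,1],"dr": [0,0,0]},
    {"travel": [0,0,1],"dr": [0,0,0]},
    {"travel": [0,0,1],"dr": [0,0,0]},
    {"travel": [0,0,1],"dr": [0,0,0]},
    {"travel": [0,0,0.5],"dr": [0,0,0]},
    {"travel": [0,0,0.2],"dr": [0,0,0]},
    {"travel": [0,0,0],"dr": [0,0,0]},
  ],
)

```text
t: 9.07
tool_pos: [508.7, 231.4, 34.4]
tcp_rot: [0.708, 0.707, 0.0, 0.0]
wrist_force: [0.5, 0.7, 0.5]
finger_gap: 1.001
grip_force: 0.0
```

send_rows(
  plan=[
    {"travel": [0,0,0],"dr": [0,0,0]},
    {"travel": [0,0,0],"dr": [0,0,0]},
    {"travel": [0,0,0],"dr": [0,0,0]},
    {"travel": [0,0,0],"dr": [0,0,0]},
    {"travel": [0,0,0],"dr": [0,0,0]},
    {"travel": [0,0,0],"dr": [0,0,0]},
  ],
  jaw=0,
  grip_force=35,
)

```text
t: 9.82
tool_pos: [508.7, 231.4, 34.2]
tcp_rot: [0.708, 0.707, 0.0, 0.0]
wrist_force: [0.1, -0.4, 5.7]
finger_gap: 0.251
grip_force: 34.2
```

send_rows(
  plan=[
    {"travel": [0,0,0],"dr": [0,0,0]},
    {"travel": [0,0,0],"dr": [0,0,0]},
  ],
)

```text
t: 10.07
tool_pos: [508.7, 231.4, 34.2]
tcp_rot: [0.708, 0.707, 0.0, 0.0]
wrist_force: [0.7, -0.7, 6.5]
finger_gap: 0.25
grip_force: 34.2
```

```bash
python3 - <<'E'
from h import *
s=manip.state(); print(s)
c=manip.capture('wrist'); cv2.imwrite('pics/w4.png',c['image'])
E
```

```text
{'t': 10.075, 'joint_positions': array([ 0.11475036,  0.58056419, -0.84065083,  1.96037375,  0.57270345,
        0.85468053, -1.03810954]), 'joint_velocities': array([ 0.00022492,  0.00207497,  0.00098985, -0.00011519, -0.00123096,
        0.00021107,  0.00091418]), 'effort': array([-2.01490447e-01, -8.14699244e+01, -1.68423361e+01, -3.08989549e+01,
       -6.49685576e-02, -2.13638402e-02, -6.37991780e-04]), 'tool_pos': array([508.67309373, 231.43196635,  34.18400347]), 'tcp_rot': array([7.07621665e-01, 7.06591425e-01, 3.50998106e-04, 1.19546633e-04]), 'wrist_force': array([ 0.68425957, -0.69816365,  6.49932863]), 'ft_torque': array([-0.02283458, -0.03313534,  0.02708678]), 'grip_force': 34.19671654701233, 'finger_gap': 0.2500252296419651}
```

View pics/w4.png

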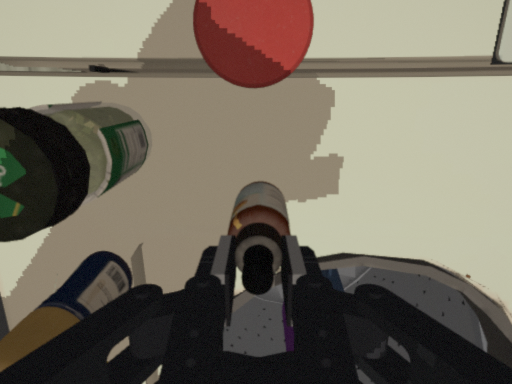

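The fingers are closed on the dropper around (258,250), but the gap reads narrower than the body. I'll lift a little and check the hold.

send_rows(
  plan=[
    {"travel": [0,0,-0.3],"dr": [0,0,0]},
    {"travel": [0,0,-0.7],"dr": [0,0,0]},
    {"travel": [0,0,-1],"dr": [0,0,0]},
    {"travel": [0,0,-0.5],"dr": [0,0,0]},
    {"travel": [0,0,0],"dr": [0,0,0]},
  ],
)

```text
t: 10.75
tool_pos: [509.0, 231.3, 110.1]
tcp_rot: [0.708, 0.706, 0.001, 0.001]
wrist_force: [-0.3, -1.3, -2.1]
finger_gap: 0.25
grip_force: 34.3
```

```bash
python3 - <<'E'
from h import *
s=manip.state(); print(s['t'],s['finger_gap'],s['grip_force'],s['tool_pos'])
c=manip.capture('wrist'); a=cv2.resize(c['image'][130:330,160:360],(400,400),interpolation=cv2.INTER_CUBIC)
for m in manip.mark_of('wrist','dropper'): print(np.round(m['at'],1),m['conf'])
c=manip.capture('scene'); p=proj(c,[[508,231,90]])[0].astype(int); print(p)
for m in manip.mark_of('scene','dropper'): print(np.round(m['at'],1),m['conf'])
b=cv2.resize(c['image'][p[1]-40:p[1]+40,p[0]-40:p[0]+40],(400,400),interpolation=cv2.INTER_CUBIC)
cv2.imwrite('pics/w5.png',np.hstack([a,b]))
E
```

```text
10.75 0.25035975791031145 34.326456785202026 [509.00506204 231.27480198 110.06739767]
[506.9 231.9  77.4] 0.63
[196 225]
[510.2 226.1  75.2] 0.88
[541.8 148.    3. ] 0.58
```

View pics/w5.png

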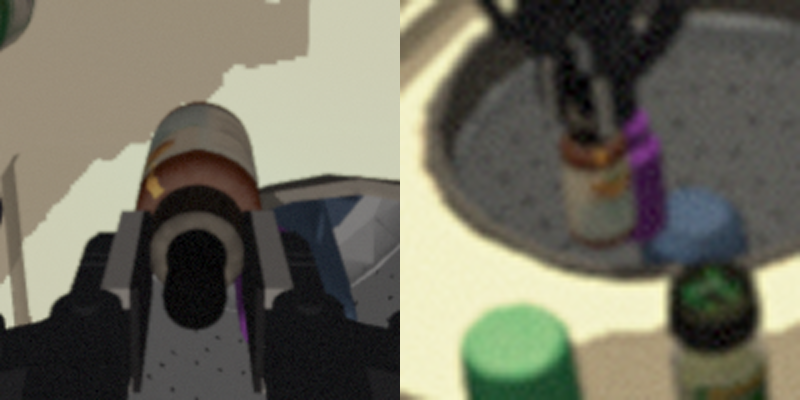

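Both crops show the dropper held upright, gripped at its collar just above the shoulder, with its base at z≈76. I'll carry it to the brown cup.

send_rows(
  plan=[
    {"travel": [0,0,-1],"dr": [0,0,0]},
    {"travel": [-0.5,0,-1],"dr": [0,0,0]},
    {"travel": [-1,-0.1,-0.5],"dr": [0,0,0]},
    {"travel": [-1,-0.1,0],"dr": [0,0,0]},
    {"travel": [-1,-0.1,0],"dr": [0,0,0]},
    {"travel": [-1,-0.1,0],"dr": [0,0,0]},
    {"travel": [-1,-0.1,0],"dr": [0,0,0]},
    {"travel": [-1,-0.1,0],"dr": [0,0,0]},
    {"travel": [-1,-0.1,0],"dr": [0,0,0]},
    {"travel": [-1,-0.1,0],"dr": [0,0,0]},
  ],
)

```text
t: 12.2
tool_pos: [483.4, -24.8, 183.2]
tcp_rot: [0.708, 0.707, -0.0, -0.0]
wrist_force: [0.6, -0.1, -1.0]
finger_gap: 0.249
grip_force: 34.4
```

send_rows(
  plan=[
    {"travel": [-1,-0.1,0],"dr": [0,0,0]},
    {"travel": [-1,-0.1,0],"dr": [0,0,0]},
    {"travel": [-1,-0.1,0],"dr": [0,0,0]},
    {"travel": [-1,-0.1,0],"dr": [0,0,0]},
    {"travel": [-1,-0.1,0],"dr": [0,0,0]},
    {"travel": [-1,-0.1,0],"dr": [0,0,0]},
    {"travel": [-1,-0.1,0],"dr": [0,0,0]},
    {"travel": [-1,-0.1,0],"dr": [0,0,0]},
    {"travel": [-1,-0.1,0],"dr": [0,0,0]},
    {"travel": [-1,-0.1,0],"dr": [0,0,0]},
  ],
)

```text
t: 13.45
tool_pos: [453.1, -324.5, 183.0]
tcp_rot: [0.708, 0.707, 0.0, -0.001]
wrist_force: [-0.7, 0.1, -0.2]
finger_gap: 0.252
grip_force: 34.4
```

send_rows(
  plan=[
    {"travel": [-0.65,-0.06,0],"dr": [0,0,0]},
    {"travel": [-0.65,-0.06,0],"dr": [0,0,0]},
    {"travel": [0,0,0.9],"dr": [0,0,0]},
    {"travel": [0,0,0.9],"dr": [0,0,0]},
    {"travel": [0,0,0.9],"dr": [0,0,0]},
    {"travel": [0,0,0],"dr": [0,0,0]},
  ],
)

```text
t: 14.2
tool_pos: [449.1, -361.8, 101.2]
tcp_rot: [0.707, 0.707, 0.0, -0.002]
wrist_force: [0.2, 0.2, 0.0]
finger_gap: 0.246
grip_force: 34.4
```

```bash
python3 - <<'E'
from h import *
s=manip.state(); print(s['t'],s['tool_pos'],s['joint_positions'].round(2))
c=manip.capture('wrist')
for n in ['dropper','cup_brown','cup_black']:
    for m in manip.mark_of('wrist',n): print(n,np.round(m['at'],1),m['conf'])
k=3; im=cv2.resize(c['image'],None,fx=k,fy=k,interpolation=cv2.INTER_CUBIC); t=np.linspace(0,2*np.pi,60)
T=s['tool_pos']
for o,r,z,col in [((449.4,-364),25,41,(255,255,0)),((453.2,-293.2),31,41,(255,255,0)),((445.6,-434.9),33,41,(255,255,0)),(T[:2],16,T[2]-34.2,(255,0,255)),(T[:2],16,T[2]+27.8,(255,0,255))]:
    X=np.c_[o[0]+r*np.cos(t),o[1]+r*np.sin(t),np.full(60,z)]; cv2.polylines(im,[np.round(proj(c,X)*k+1).astype(int)],True,col,1)
cv2.imwrite('pics/w6.png',im[150:750,380:1160])
E
```

```text
14.2 [ 449.05698447 -361.82278772  101.24669739] [ 1.15  0.47 -0.74  1.88  0.38  0.94  0.23]
dropper [ 446.  -363.    66.5] 0.63
cup_brown [ 448.1 -365.8    6.1] 0.8
cup_black [ 452.2 -295.6    6.6] 0.69
```

View pics/w6.png

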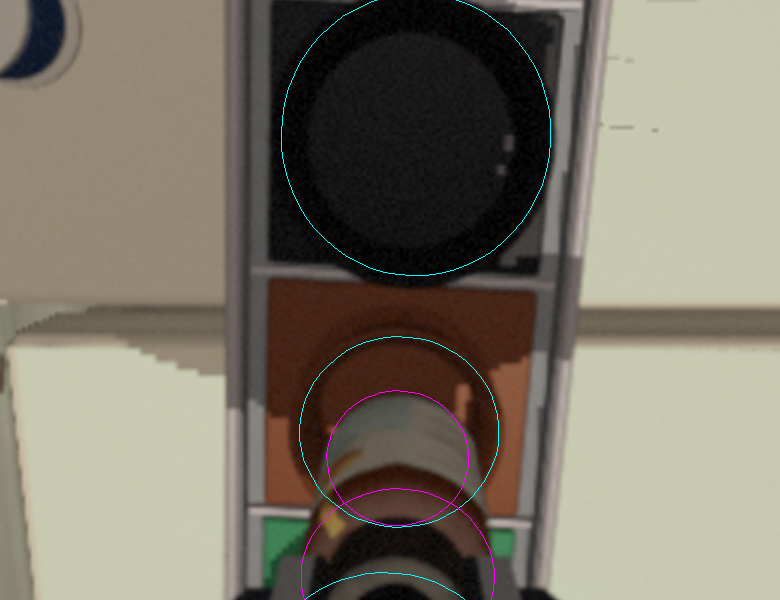

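The dropper (base at (397,460)) hovers just short of the brown cup centre, and the overlays agree within 1–2 mm. Lowering it now.

send_rows(
  plan=[
    {"travel": [-0.09,0,0.3],"dr": [0,0,0]},
    {"travel": [0,0,0.4],"dr": [0,0,0]},
    {"travel": [0,0,0.4],"dr": [0,0,0]},
    {"travel": [0,0,0.4],"dr": [0,0,0]},
    {"travel": [0,0,0.25],"dr": [0,0,0]},
    {"travel": [0,0,0.06],"dr": [0,0,0]},
    {"travel": [0,0,0],"dr": [0,0,0]},
  ],
)

```text
t: 15.28
tool_pos: [450.0, -365.4, 48.6]
tcp_rot: [0.708, 0.707, 0.0, 0.0]
wrist_force: [-0.2, 0.8, -1.4]
finger_gap: 0.245
grip_force: 34.4
```

send_rows(
  plan=[
    {"travel": [0,0,0.09],"dr": [0,0,0]},
    {"travel": [0,0,0.0],"dr": [0,0,0]},
  ],
)

```text
t: 15.52
tool_pos: [449.8, -365.4, 45.8]
tcp_rot: [0.708, 0.707, -0.0, 0.0]
wrist_force: [-0.7, 0.0, -1.5]
finger_gap: 0.248
grip_force: 34.4
```

send_rows(
  plan=[
    {"travel": [0,0,0],"dr": [0,0,0]},
    {"travel": [0,0,0],"dr": [0,0,0]},
    {"travel": [0,0,0],"dr": [0,0,0]},
    {"travel": [0,0,-0.5],"dr": [0,0,0]},
    {"travel": [0,0,-1],"dr": [0,0,0]},
    {"travel": [0,0,-1],"dr": [0,0,0]},
    {"travel": [0,0,-1],"dr": [0,0,0]},
    {"travel": [0,0,-1],"dr": [0,0,0]},
    {"travel": [0,0,-0.5],"dr": [0,0,0]},
  ],
  jaw=0.6,
)

```text
t: 16.65
tool_pos: [450.5, -365.6, 198.2]
tcp_rot: [0.708, 0.707, 0.0, 0.001]
wrist_force: [0.4, 0.1, -0.5]
finger_gap: 0.599
grip_force: 0.0
```

```bash
python3 - <<'E'
from h import *
s=manip.state(); print(s['t'],s['tool_pos'],s['wrist_force'])
for cam in ['wrist','scene','top']:
    c=manip.capture(cam)
    for m in manip.mark_of(cam,'dropper'): print(cam,np.round(m['at'],1),m['conf'])
    if cam=='wrist': cv2.imwrite('pics/w7.png',c['image'])
E
```

```text
16.65 [ 450.46674623 -365.62532317  198.20608446] [ 0.37960487  0.125043   -0.53541974]
wrist [ 447.6 -364.9   11.2] 0.58
scene [545.3 148.7   3.4] 0.72
scene [ 450.2 -364.8   10.9] 0.48
scene [504.2 335.2   1.6] 0.31
top [541.5 150.9  -0.6] 0.69
top [ 449.  -364.7    8.4] 0.56
```

View pics/w7.png

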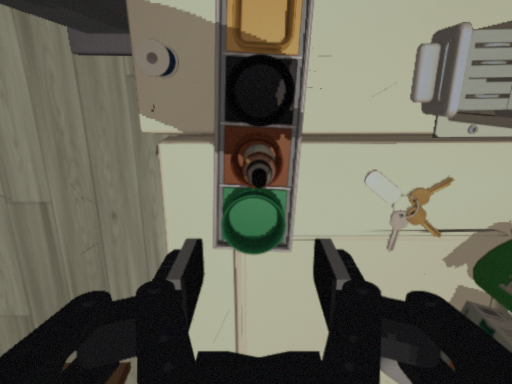

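The dropper stands in the brown cup at (259,165), with its mark at z≈11. Next is the jar.

send_rows(
  plan=[
    {"travel": [1,-0.05,0],"dr": [0,0,0]},
    {"travel": [1,-0.05,0],"dr": [0,0,0]},
    {"travel": [1,-0.05,0],"dr": [0,0,0]},
    {"travel": [1,-0.05,0],"dr": [0,0,0]},
    {"travel": [1,-0.05,0],"dr": [0,0,0]},
    {"travel": [1,-0.05,0],"dr": [0,0,0]},
    {"travel": [1,-0.05,0],"dr": [0,0,0]},
    {"travel": [1,-0.05,0],"dr": [0,0,0]},
    {"travel": [1,-0.05,0],"dr": [0,0,0]},
    {"travel": [1,-0.05,0],"dr": [0,0,0]},
  ],
  jaw=1,
)

```text
t: 18.2
tool_pos: [434.8, -63.7, 195.7]
tcp_rot: [0.708, 0.707, -0.0, 0.0]
wrist_force: [0.4, -0.6, 0.4]
finger_gap: 1.001
grip_force: 0.0
```

send_rows(
  plan=[
    {"travel": [1,-0.05,0],"dr": [0,0,0]},
    {"travel": [1,-0.05,0],"dr": [0,0,0]},
    {"travel": [1,-0.05,0],"dr": [0,0,0]},
    {"travel": [1,-0.05,0],"dr": [0,0,0]},
    {"travel": [1,-0.05,0],"dr": [0,0,0]},
    {"travel": [1,-0.05,0],"dr": [0,0,0]},
    {"travel": [1,-0.05,0],"dr": [0,0,0]},
    {"travel": [1,-0.05,0],"dr": [0,0,0]},
    {"travel": [1,-0.05,0],"dr": [0,0,0]},
    {"travel": [1,-0.05,0],"dr": [0,0,0]},
  ],
)

```text
t: 19.45
tool_pos: [419.9, 236.0, 195.7]
tcp_rot: [0.708, 0.707, -0.0, 0.0]
wrist_force: [0.2, -0.6, -0.9]
finger_gap: 1.002
grip_force: 0.0
```

send_rows(
  plan=[
    {"travel": [0.7,0,0],"dr": [0,0,0]},
    {"travel": [0.7,0,0],"dr": [0,0,0]},
    {"travel": [0,0,0],"dr": [0,0,0]},
  ],
)

```text
t: 19.82
tool_pos: [419.6, 278.5, 195.8]
tcp_rot: [0.707, 0.708, 0.0, -0.0]
wrist_force: [0.4, 0.2, 0.8]
finger_gap: 0.998
grip_force: 0.0
```

```bash
python3 - <<'E'
from h import *
s=manip.state(); print(s['t'],s['tool_pos'],s['tcp_rot'],s['joint_positions'].round(2))
c=manip.capture('wrist'); cv2.imwrite('pics/w8.png',cv2.resize(c['image'],(800,600),interpolation=cv2.INTER_CUBIC)); np.save('w8.npy',c,allow_pickle=True)
for th in ['salt_jar','starch_can','roll_on']:
    for m in manip.mark_of('wrist',th): print(th,np.round(m['at'],1).tolist(),round(m['conf'],2))
E
```

```text
19.825 [419.64217233 278.51198339 195.79540967] [ 7.06673187e-01  7.07539940e-01  1.56221626e-04 -4.64708034e-04] [ 0.24  0.32 -1.12  1.93  0.32  1.09 -1.01]
salt_jar [419.1, 274.3, -0.8] 0.6
starch_can [440.1, 394.5, -1.9] 0.76
roll_on [381.3, 85.2, 1.3] 0.73
roll_on [401.9, 178.9, -3.8] 0.64
```

send_rows(
  plan=[
    {"travel": [-0.08,0.04,0.6],"dr": [0,0,0]},
    {"travel": [0,0,1],"dr": [0,0,0]},
    {"travel": [0,0,1],"dr": [0,0,0]},
    {"travel": [0,0,1],"dr": [0,0,0]},
    {"travel": [0,0,1],"dr": [0,0,0]},
    {"travel": [0,0,0.4],"dr": [0,0,0]},
    {"travel": [0,0,0],"dr": [0,0,0]},
  ],
)

```text
t: 20.9
tool_pos: [421.6, 273.9, 45.3]
tcp_rot: [0.708, 0.707, -0.001, -0.0]
wrist_force: [-1.0, 1.3, 0.5]
finger_gap: 1.0
grip_force: 0.0
```

send_rows(
  plan=[
    {"travel": [0,0,0],"dr": [0,0,0]},
    {"travel": [0,0,0],"dr": [0,0,0]},
    {"travel": [0,0,0],"dr": [0,0,0]},
    {"travel": [0,0,0],"dr": [0,0,0]},
    {"travel": [0,0,0],"dr": [0,0,0]},
  ],
  jaw=0,
  grip_force=40,
)

```text
t: 21.52
tool_pos: [422.4, 274.7, 46.7]
tcp_rot: [0.708, 0.707, 0.001, 0.0]
wrist_force: [-2.6, -1.5, 9.3]
finger_gap: 0.507
grip_force: 39.4
```

send_rows(
  plan=[
    {"travel": [0,0,-0.5],"dr": [0,0,0]},
    {"travel": [0,0,-1],"dr": [0,0,0]},
    {"travel": [0,0,-1],"dr": [0,0,0]},
    {"travel": [0,0,-1],"dr": [0,0,0]},
    {"travel": [0,0,-1],"dr": [0,0,0]},
    {"travel": [-0.5,0,-0.5],"dr": [0,0,0]},
    {"travel": [-1,0.05,0],"dr": [0,0,0]},
    {"travel": [-1,0.05,0],"dr": [0,0,0]},
    {"travel": [-1,0.05,0],"dr": [0,0,0]},
    {"travel": [-1,0.05,0],"dr": [0,0,0]},
  ],
)

```text
t: 22.78
tool_pos: [427.6, 138.4, 196.6]
tcp_rot: [0.708, 0.707, 0.0, 0.0]
wrist_force: [0.9, 0.9, -1.2]
finger_gap: 0.512
grip_force: 41.3
```

send_rows(
  plan=[
    {"travel": [-1,0.05,0],"dr": [0,0,0]},
    {"travel": [-1,0.05,0],"dr": [0,0,0]},
    {"travel": [-1,0.05,0],"dr": [0,0,0]},
    {"travel": [-1,0.05,0],"dr": [0,0,0]},
    {"travel": [-1,0.05,0],"dr": [0,0,0]},
    {"travel": [-1,0.05,0],"dr": [0,0,0]},
    {"travel": [-1,0.05,0],"dr": [0,0,0]},
    {"travel": [-1,0.05,0],"dr": [0,0,0]},
    {"travel": [-1,0.05,0],"dr": [0,0,0]},
    {"travel": [-1,0.05,0],"dr": [0,0,0]},
  ],
)

```text
t: 24.02
tool_pos: [442.4, -161.6, 196.8]
tcp_rot: [0.707, 0.707, 0.0, 0.0]
wrist_force: [0.4, 0.5, -1.6]
finger_gap: 0.512
grip_force: 41.3
```

send_rows(
  plan=[
    {"travel": [-1,0.06,0],"dr": [0,0,0]},
    {"travel": [-1,0.06,0],"dr": [0,0,0]},
    {"travel": [-1,0.06,0],"dr": [0,0,0]},
    {"travel": [-1,0.06,0],"dr": [0,0,0]},
    {"travel": [0,0,0],"dr": [0,0,0]},
  ],
)

```text
t: 24.65
tool_pos: [449.1, -283.2, 196.0]
tcp_rot: [0.709, 0.706, 0.0, 0.0]
wrist_force: [0.1, 1.0, -1.9]
finger_gap: 0.513
grip_force: 41.3
```

send_rows(
  plan=[
    {"travel": [-0.38,0.14,0],"dr": [0,0,0]},
    {"travel": [0,0,1],"dr": [0,0,0]},
    {"travel": [0,0,1],"dr": [0,0,0]},
    {"travel": [0,0,1],"dr": [0,0,0]},
    {"travel": [0,0,0],"dr": [0,0,0]},
  ],
)

```text
t: 25.28
tool_pos: [452.8, -291.4, 104.5]
tcp_rot: [0.707, 0.707, -0.0, -0.002]
wrist_force: [0.3, -0.1, -0.9]
finger_gap: 0.509
grip_force: 41.3
```

```bash
cat > ov.py <<'E'
from h import *
import sys
def marks(cam,ns,n=1):
    c=manip.capture(cam)
    for th in ns:
        for m in manip.mark_of(cam,th): print(cam,th,np.round(m['at'],1).tolist(),round(m['conf'],2))
    return c
if __name__=='__main__':
    s=manip.state(); print(s['t'],s['tool_pos'].round(1))
    for cam in ['wrist','scene','top']: marks(cam,sys.argv[1:])
E
python3 ov.py salt_jar cup_black
```

```text
25.275 [ 452.8 -291.4  104.5]
wrist salt_jar [448.2, -291.3, 59.9] 0.88
wrist cup_black [451.1, -294.1, 5.8] 0.9
scene salt_jar [453.5, -291.9, 56.7] 0.72
scene cup_black [451.9, -294.5, 5.3] 0.66
top salt_jar [451.4, -290.3, 59.1] 0.76
top cup_black [453.2, -291.4, 1.4] 0.69
```

send_rows(
  plan=[
    {"travel": [-0.08,0.01,0],"dr": [0,0,0]},
    {"travel": [0,0,0.4],"dr": [0,0,0]},
    {"travel": [0,0,0.4],"dr": [0,0,0]},
    {"travel": [0,0,0.4],"dr": [0,0,0]},
    {"travel": [0,0,0.25],"dr": [0,0,0]},
    {"travel": [0,0,0],"dr": [0,0,0]},
  ],
)

```text
t: 26.48
tool_pos: [453.6, -294.3, 61.6]
tcp_rot: [0.707, 0.707, 0.0, -0.001]
wrist_force: [0.3, 0.0, -0.4]
finger_gap: 0.508
grip_force: 41.3
```

send_rows(
  plan=[
    {"travel": [0,0,0.1],"dr": [0,0,0]},
    {"travel": [0,0,0.03],"dr": [0,0,0]},
    {"travel": [0,0,0],"dr": [0,0,0]},
  ],
)

```text
t: 26.85
tool_pos: [453.9, -294.7, 58.6]
tcp_rot: [0.708, 0.707, 0.0, 0.0]
wrist_force: [-0.2, 0.2, -1.5]
finger_gap: 0.511
grip_force: 41.3
```

send_rows(
  plan=[
    {"travel": [0,0,0],"dr": [0,0,0]},
    {"travel": [0,0,0],"dr": [0,0,0]},
    {"travel": [0,0,0],"dr": [0,0,0]},
    {"travel": [0,0,-0.5],"dr": [0,0,0]},
    {"travel": [0,0,-1],"dr": [0,0,0]},
    {"travel": [0,0,-1],"dr": [0,0,0]},
    {"travel": [0,0,-1],"dr": [0,0,0]},
    {"travel": [0,0,-1],"dr": [0,0,0]},
    {"travel": [0,0,-1],"dr": [0,0,0]},
    {"travel": [0,0,0],"dr": [0,0,0]},
  ],
  jaw=0.8,
)

```text
t: 28.1
tool_pos: [455.0, -294.9, 226.4]
tcp_rot: [0.708, 0.707, 0.0, 0.002]
wrist_force: [0.7, -0.9, -0.4]
finger_gap: 0.8
grip_force: 0.0
```

```bash
python3 ov.py salt_jar dropper
```

```text
28.1 [ 455.  -294.9  226.4]
wrist salt_jar [449.6, -295.0, 10.8] 0.8
wrist dropper [448.1, -364.6, 14.1] 0.78
scene salt_jar [450.7, -293.8, 10.4] 0.76
scene dropper [546.7, 148.4, 3.0] 0.55
scene dropper [446.1, -365.5, 12.3] 0.54
top salt_jar [450.1, -294.5, 5.3] 0.73
top dropper [543.8, 151.0, -0.1] 0.41
```

send_rows(
  plan=[
    {"travel": [1,0,-0.15],"dr": [0,0,0]},
    {"travel": [1,0,-0.15],"dr": [0,0,0]},
    {"travel": [1,0,-0.15],"dr": [0,0,0]},
    {"travel": [1,0,-0.15],"dr": [0,0,0]},
    {"travel": [1,0,-0.15],"dr": [0,0,0]},
    {"travel": [1,0,-0.15],"dr": [0,0,0]},
    {"travel": [1,0,-0.15],"dr": [0,0,0]},
    {"travel": [1,0,-0.15],"dr": [0,0,0]},
    {"travel": [1,0,-0.15],"dr": [0,0,0]},
    {"travel": [1,0,-0.15],"dr": [0,0,0]},
  ],
  jaw=1,
)

```text
t: 29.8
tool_pos: [453.7, 7.7, 268.8]
tcp_rot: [0.707, 0.707, -0.0, 0.0]
wrist_force: [-0.3, -0.2, -0.6]
finger_gap: 1.002
grip_force: 0.0
```

send_rows(
  plan=[
    {"travel": [1,-0.05,0],"dr": [0,0,0]},
    {"travel": [1,-0.05,0],"dr": [0,0,0]},
    {"travel": [1,-0.05,0],"dr": [0,0,0]},
    {"travel": [1,-0.05,0],"dr": [0,0,0]},
    {"travel": [1,-0.05,0],"dr": [0,0,0]},
    {"travel": [1,-0.05,0],"dr": [0,0,0]},
    {"travel": [1,-0.05,0],"dr": [0,0,0]},
    {"travel": [1,-0.05,0],"dr": [0,0,0]},
    {"travel": [1,-0.05,0],"dr": [0,0,0]},
    {"travel": [0,0,0],"dr": [0,0,0]},
  ],
)

```text
t: 31.05
tool_pos: [439.2, 278.6, 268.8]
tcp_rot: [0.706, 0.708, 0.0, -0.0]
wrist_force: [-0.5, -0.0, -0.1]
finger_gap: 0.997
grip_force: 0.0
```

```bash
python3 -c "
from rig import manip; s=manip.state(); print(s['tool_pos'],s['joint_positions'].round(2))"; python3 ov.py starch_can roll_on
```

```text
[439.20334755 278.59338559 268.78933518] [ 0.3   0.28 -1.16  1.81  0.27  1.23 -0.93]
31.05 [439.2 278.6 268.8]
wrist starch_can [440.4, 395.1, -1.3] 0.8
wrist roll_on [399.6, 179.2, 0.1] 0.85
wrist roll_on [380.8, 88.5, 1.0] 0.7
scene starch_can [442.2, 400.6, 1.0] 0.9
scene roll_on [401.0, 177.5, 2.2] 0.91
scene roll_on [377.2, 91.6, 0.4] 0.91
scene roll_on [458.7, -222.5, 8.5] 0.33
top starch_can [443.5, 395.6, -2.6] 0.93
top starch_can [351.3, -261.5, -3.1] 0.54
top roll_on [443.9, 397.4, 0.9] 0.23
```

send_rows(
  plan=[
    {"travel": [0.9,0.02,0],"dr": [0,0,0]},
    {"travel": [1,0.02,0],"dr": [0,0,0]},
    {"travel": [1,0.02,0],"dr": [0,0,0]},
    {"travel": [0.97,0.02,0],"dr": [0,0,0]},
    {"travel": [0,0,0],"dr": [0,0,0]},
  ],
)

```text
t: 32.12
tool_pos: [443.0, 393.3, 268.3]
tcp_rot: [0.707, 0.707, 0.0, -0.001]
wrist_force: [0.1, -0.1, -0.1]
finger_gap: 1.0
grip_force: 0.0
```

```bash
python3 - <<'E'
from ov import *
s=manip.state(); print(s['tool_pos'],s['joint_positions'].round(2))
c=marks('wrist',['starch_can']); k=2
im=cv2.resize(c['image'],None,fx=k,fy=k,interpolation=cv2.INTER_CUBIC); t=np.linspace(0,2*np.pi,60)
for z in (0,171):
    X=np.c_[441.5+25*np.cos(t),395+25*np.sin(t),np.full(60,z)]; cv2.polylines(im,[np.round(proj(c,X)*k).astype(int)],True,(255,0,255),1)
cv2.imwrite('pics/w9.png',im[0:600,112:912])
E
```

```text
[443.01000933 393.2764139  268.26887331] [ 0.    0.43 -1.1   1.66  0.39  1.3  -1.17]
wrist starch_can [439.8, 393.0, -0.2] 0.64
```

View pics/w9.png

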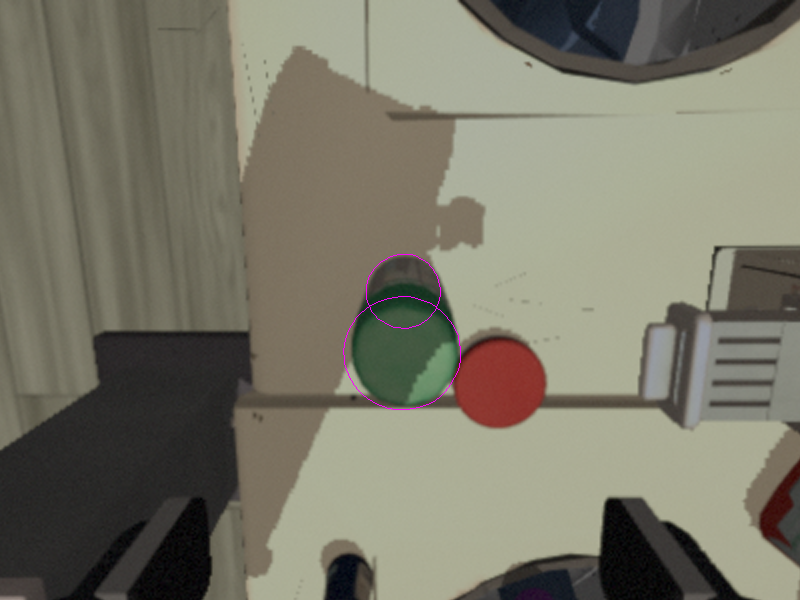

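The can's cap at (405,356) matches the overlay within about 1 mm. Descending onto it.

send_rows(
  plan=[
    {"travel": [0.04,-0.03,0.6],"dr": [0,0,0]},
    {"travel": [0,0,1],"dr": [0,0,0]},
    {"travel": [0,0,1],"dr": [0,0,0]},
    {"travel": [0,0,1],"dr": [0,0,0]},
    {"travel": [0,0,1],"dr": [0,0,0]},
    {"travel": [0,0,0.4],"dr": [0,0,0]},
    {"travel": [0,0,0],"dr": [0,0,0]},
  ],
)

```text
t: 33.1
tool_pos: [442.7, 392.1, 118.0]
tcp_rot: [0.708, 0.706, -0.001, -0.0]
wrist_force: [-0.1, 0.2, -0.1]
finger_gap: 0.995
grip_force: 0.0
```

send_rows(
  plan=[
    {"travel": [0,0,0],"dr": [0,0,0]},
    {"travel": [0,0,0],"dr": [0,0,0]},
    {"travel": [0,0,0],"dr": [0,0,0]},
    {"travel": [0,0,0],"dr": [0,0,0]},
    {"travel": [0,0,0],"dr": [0,0,0]},
  ],
  jaw=0,
  grip_force=50,
)

```text
t: 33.72
tool_pos: [443.3, 393.4, 119.7]
tcp_rot: [0.708, 0.707, 0.001, 0.0]
wrist_force: [-1.5, -0.3, 9.3]
finger_gap: 0.493
grip_force: 50.7
```

send_rows(
  plan=[
    {"travel": [0,0,-0.4],"dr": [0,0,0]},
    {"travel": [0,0,-0.9],"dr": [0,0,0]},
    {"travel": [0,0,-0.9],"dr": [0,0,0]},
    {"travel": [0,0,-0.9],"dr": [0,0,0]},
    {"travel": [0,0,-0.9],"dr": [0,0,0]},
    {"travel": [-0.3,0,-0.8],"dr": [0,0,0]},
    {"travel": [-0.7,0,-0.4],"dr": [0,0,0]},
    {"travel": [-1,0,0],"dr": [0,0,0]},
    {"travel": [-1,0,0],"dr": [0,0,0]},
    {"travel": [-1,0,0],"dr": [0,0,0]},
  ],
)

```text
t: 34.98
tool_pos: [442.5, 271.2, 274.8]
tcp_rot: [0.708, 0.707, -0.0, 0.0]
wrist_force: [0.5, -1.1, -1.7]
finger_gap: 0.492
grip_force: 51.4
```

send_rows(
  plan=[
    {"travel": [-1,0,0],"dr": [0,0,0]},
    {"travel": [-1,0,0],"dr": [0,0,0]},
    {"travel": [-1,0,0],"dr": [0,0,0]},
    {"travel": [-1,0,0],"dr": [0,0,0]},
    {"travel": [-1,0,0],"dr": [0,0,0]},
    {"travel": [-1,0,0],"dr": [0,0,0]},
    {"travel": [-1,0,0],"dr": [0,0,0]},
    {"travel": [-1,0,0],"dr": [0,0,0]},
    {"travel": [-1,0,0],"dr": [0,0,0]},
    {"travel": [-1,0,0],"dr": [0,0,0]},
  ],
)

```text
t: 36.22
tool_pos: [441.8, -28.5, 274.9]
tcp_rot: [0.708, 0.707, -0.0, 0.0]
wrist_force: [0.5, -0.4, -2.5]
finger_gap: 0.496
grip_force: 51.4
```

send_rows(
  plan=[
    {"travel": [-1,0,0],"dr": [0,0,0]},
    {"travel": [-1,0,0],"dr": [0,0,0]},
    {"travel": [-1,0,0],"dr": [0,0,0]},
    {"travel": [-1,0,0],"dr": [0,0,0]},
    {"travel": [-1,0,0],"dr": [0,0,0]},
    {"travel": [-1,0,0],"dr": [0,0,0]},
    {"travel": [-1,0,0],"dr": [0,0,0]},
    {"travel": [-1,0,0],"dr": [0,0,0]},
    {"travel": [-1,0,0],"dr": [0,0,0]},
    {"travel": [-1,0,0],"dr": [0,0,0]},
  ],
)

```text
t: 37.48
tool_pos: [441.7, -329.2, 274.5]
tcp_rot: [0.708, 0.707, 0.0, 0.0]
wrist_force: [-0.7, -0.1, -1.6]
finger_gap: 0.498
grip_force: 51.4
```

send_rows(
  plan=[
    {"travel": [-0.95,0.05,0],"dr": [0,0,0]},
    {"travel": [-0.95,0.05,0],"dr": [0,0,0]},
    {"travel": [-0.95,0.03,0],"dr": [0,0,0]},
    {"travel": [-0.7,0,0],"dr": [0,0,0]},
    {"travel": [0,0,0],"dr": [0,0,0]},
    {"travel": [0,0,0.9],"dr": [0,0,0]},
    {"travel": [0,0,0.9],"dr": [0,0,0]},
    {"travel": [0,0,0.9],"dr": [0,0,0]},
    {"travel": [0,0,0],"dr": [0,0,0]},
  ],
)

```text
t: 38.6
tool_pos: [444.9, -432.7, 192.0]
tcp_rot: [0.707, 0.707, 0.0, -0.002]
wrist_force: [0.2, 0.2, -1.4]
finger_gap: 0.494
grip_force: 51.4
```

```bash
python3 ov.py starch_can cup_green
```

```text
38.6 [ 444.9 -432.7  192. ]
wrist starch_can [445.6, -431.0, 70.9] 0.58
scene starch_can [445.4, -427.5, 74.3] 0.6
scene cup_green [445.4, -434.7, 7.8] 0.74
scene cup_green [450.8, -365.7, 12.2] 0.22
top starch_can [447.0, -431.3, 70.9] 0.61
top cup_green [447.0, -433.5, 6.0] 0.58
top cup_green [506.8, 338.8, 0.6] 0.56
```

send_rows(
  plan=[
    {"travel": [-0.09,0.02,0.4],"dr": [0,0,0]},
    {"travel": [0,0,0.2],"dr": [0,0,0]},
    {"travel": [0,0,0],"dr": [0,0,0]},
    {"travel": [0,0,0],"dr": [0,0,0]},
  ],
)

```text
t: 39.55
tool_pos: [446.3, -436.5, 175.4]
tcp_rot: [0.708, 0.707, 0.0, -0.0]
wrist_force: [-0.4, -0.1, -2.1]
finger_gap: 0.494
grip_force: 51.4
```

```bash
python3 ov.py starch_can cup_green
```

```text
39.55 [ 446.3 -436.5  175.4]
wrist starch_can [442.5, -435.5, 56.8] 0.82
wrist cup_green [446.4, -428.9, 7.1] 0.81
scene starch_can [444.2, -433.8, 56.9] 0.71
scene cup_green [443.2, -434.0, 4.7] 0.53
scene cup_green [400.4, 177.2, 1.1] 0.5
scene cup_green [450.3, -291.3, 7.0] 0.35
top starch_can [444.6, -433.5, 51.4] 0.73
top cup_green [446.2, -434.0, 4.1] 0.82
```

send_rows(
  plan=[
    {"travel": [0.01,-0.02,0.35],"dr": [0,0,0]},
    {"travel": [0,0,0.35],"dr": [0,0,0]},
    {"travel": [0,0,0.35],"dr": [0,0,0]},
    {"travel": [0,0,0.3],"dr": [0,0,0]},
    {"travel": [0,0,0],"dr": [0,0,0]},
  ],
)

```text
t: 40.62
tool_pos: [445.3, -435.9, 134.0]
tcp_rot: [0.708, 0.707, 0.0, -0.001]
wrist_force: [-0.9, -0.6, -2.3]
finger_gap: 0.497
grip_force: 51.4
```

send_rows(
  plan=[
    {"travel": [0,0,0.08],"dr": [0,0,0]},
    {"travel": [0,0,0.02],"dr": [0,0,0]},
    {"travel": [0,0,0],"dr": [0,0,0]},
  ],
)

```text
t: 41.0
tool_pos: [445.6, -436.3, 132.1]
tcp_rot: [0.708, 0.707, 0.0, 0.0]
wrist_force: [-0.3, -0.3, -2.4]
finger_gap: 0.497
grip_force: 51.4
```

send_rows(
  plan=[
    {"travel": [0,0,0],"dr": [0,0,0]},
    {"travel": [0,0,0],"dr": [0,0,0]},
    {"travel": [0,0,0],"dr": [0,0,0]},
    {"travel": [0,0,-0.5],"dr": [0,0,0]},
    {"travel": [0,0,-1],"dr": [0,0,0]},
    {"travel": [0,0,-1],"dr": [0,0,0]},
    {"travel": [0,0,-1],"dr": [0,0,0]},
    {"travel": [0,0,-1],"dr": [0,0,0]},
    {"travel": [0,0,0],"dr": [0,0,0]},
  ],
  jaw=0.8,
)

```text
t: 42.12
tool_pos: [446.7, -436.7, 270.4]
tcp_rot: [0.708, 0.707, 0.0, 0.002]
wrist_force: [-0.4, -0.5, -0.6]
finger_gap: 0.803
grip_force: 0.0
```

```bash
python3 ov.py starch_can
```

```text
42.125 [ 446.7 -436.7  270.4]
wrist starch_can [444.1, -434.9, 12.6] 0.8
scene starch_can [441.6, -432.0, 10.2] 0.92
top starch_can [443.6, -433.5, 7.9] 0.9
```

send_rows(
  plan=[
    {"travel": [1,-0.07,0],"dr": [0,0,0]},
    {"travel": [1,-0.07,0],"dr": [0,0,0]},
    {"travel": [1,-0.07,0],"dr": [0,0,0]},
    {"travel": [1,-0.07,0],"dr": [0,0,0]},
    {"travel": [1,-0.07,0],"dr": [0,0,0]},
    {"travel": [1,-0.07,0],"dr": [0,0,0]},
    {"travel": [1,-0.07,0],"dr": [0,0,0]},
    {"travel": [1,-0.07,0],"dr": [0,0,0]},
    {"travel": [1,-0.07,0],"dr": [0,0,0]},
    {"travel": [1,-0.07,0],"dr": [0,0,0]},
  ],
  jaw=1,
)

```text
t: 43.68
tool_pos: [424.8, -134.2, 267.0]
tcp_rot: [0.708, 0.707, 0.0, 0.0]
wrist_force: [0.3, 0.9, 0.9]
finger_gap: 0.998
grip_force: 0.0
```

send_rows(
  plan=[
    {"travel": [1,-0.08,0],"dr": [0,0,0]},
    {"travel": [1,-0.08,0],"dr": [0,0,0]},
    {"travel": [1,-0.08,0.2],"dr": [0,0,0]},
    {"travel": [1,-0.08,0.2],"dr": [0,0,0]},
    {"travel": [1,-0.08,0.2],"dr": [0,0,0]},
    {"travel": [1,-0.08,0.2],"dr": [0,0,0]},
    {"travel": [1,-0.08,0.2],"dr": [0,0,0]},
    {"travel": [1,-0.08,0.2],"dr": [0,0,0]},
    {"travel": [1,-0.08,0.2],"dr": [0,0,0]},
    {"travel": [0.5,-0.08,0.2],"dr": [0,0,0]},
  ],
)

```text
t: 44.92
tool_pos: [400.6, 151.1, 218.8]
tcp_rot: [0.707, 0.707, 0.0, -0.0]
wrist_force: [0.2, 0.8, -0.1]
finger_gap: 1.004
grip_force: 0.0
```

```bash
python3 - <<'E'
from ov import *
s=manip.state(); print(s['t'],s['tool_pos'],s['joint_positions'].round(2))
c=marks('wrist',['roll_on']); k=4
im=cv2.resize(c['image'],None,fx=k,fy=k,interpolation=cv2.INTER_CUBIC)
p=(proj(c,[[401,180,50]])[0]*k).astype(int); print(p/k)
cv2.imwrite('pics/w10.png',im[max(0,p[1]-350):p[1]+250,max(0,p[0]-400):p[0]+400])
np.save('w10.npy',np.array([c],dtype=object),allow_pickle=True)
E
```

```text
44.925 [400.55260183 151.09782958 218.84716808] [ 0.64  0.08 -1.17  2.05  0.08  1.06 -0.57]
wrist roll_on [399.6, 180.8, 0.6] 0.59
wrist roll_on [379.2, 89.3, 3.2] 0.55
[258.75 134.5 ]
```

View pics/w10.png

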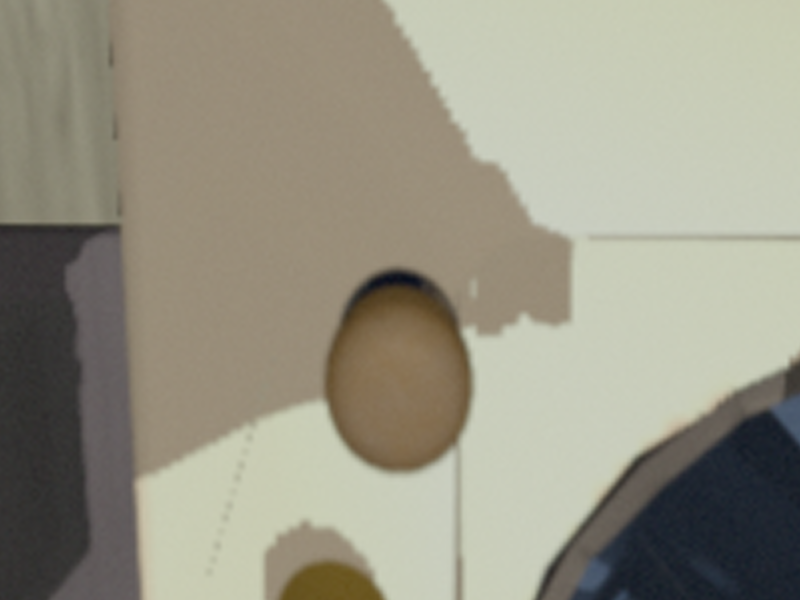

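The roll-on's cap fills (327–472, 285–470) in the crop. It is about 34 mm across world x, so its narrow side lies roughly along x. I'll fit the yaw numerically.

```bash
python3 - <<'E'
from h import *
from scipy.optimize import minimize
c=manip.capture('wrist')
ms=[m for m in manip.outline_of('wrist','roll_on')]
p=proj(c,[[401,180,80]])[0]
best=[m for m in ms if m['pixels'][int(p[1]),int(p[0])]]
M=best[0]['pixels']; print(len(ms),best[0]['conf'],M.sum())
ct=max(cv2.findContours(M.astype(np.uint8),cv2.RETR_EXTERNAL,cv2.CHAIN_APPROX_NONE)[0],key=len)
print('mask ellipse',cv2.fitEllipse(ct))
hsv=cv2.cvtColor(c['image'],cv2.COLOR_BGR2HSV).astype(int)
x0,y0=int(p[0]),int(p[1]); W=np.zeros(M.shape,bool);W[y0-45:y0+45,x0-35:x0+35]=1
T=(W&(hsv[...,1]>85)&(hsv[...,0]>5)&(hsv[...,0]<25)).astype(np.uint8)
cc=cv2.findContours(T,cv2.RETR_EXTERNAL,cv2.CHAIN_APPROX_NONE)[0]
k=max(cc,key=cv2.contourArea); print('cap ellipse',cv2.fitEllipse(k),cv2.contourArea(k))
# silhouette fit: superellipse prism 36x42, h 106
t=np.linspace(0,2*np.pi,80)
def sil(x,y,a,n,hs=(0,100,106),sc=(1,1,.8)):
    X=[]
    for z,q in zip(hs,sc):
        u=q*18*np.sign(np.cos(t))*abs(np.cos(t))**(2/n); v=q*21*np.sign(np.sin(t))*abs(np.sin(t))**(2/n)
        X.append(np.c_[x+u*np.cos(a)-v*np.sin(a),y+u*np.sin(a)+v*np.cos(a),np.full(80,z)])
    h=cv2.convexHull(proj(c,np.vstack(X)).astype(np.float32))
    I=np.zeros((384*4,512*4),np.uint8); cv2.fillConvexPoly(I,np.round(h*4+1.5).astype(int),255)
    return cv2.resize(I,(512,384),interpolation=cv2.INTER_AREA)/255.
for n in (2,3):
  for a in np.radians([-40,-30,-20,-10,0,10,20,30,40,90]):
    r=minimize(lambda q:abs(sil(q[0],q[1],a,n)-M).sum(),[401,180],method='Nelder-Mead',options=dict(maxfev=60,initial_simplex=[[401,180],[404,180],[401,183]]))
    print(n,round(np.degrees(a)),r.x.round(1),round(r.fun,1))
E
```

```text
2 0.63 1517
mask ellipse ((259.1340637207031, 140.40798950195312), (36.08009338378906, 51.45950698852539), 178.0146026611328)
cap ellipse ((258.5702209472656, 141.84275817871094), (34.97703170776367, 45.72852325439453), 177.82022094726562) 1254.5
2 -40 [400.2 177.4] 245.1
2 -30 [400.4 177.8] 208.8
2 -20 [400.2 177.5] 179.9
2 -10 [400.3 177.8] 164.6
2 0 [400.6 178.3] 158.5
2 10 [400.3 178.3] 161.0
2 20 [401.1 177.8] 168.5
2 30 [400.9 177.7] 188.3
2 40 [401.  177.5] 221.0
2 90 [401.1 177.4] 333.3
3 -40 [401.1 178. ] 392.2
3 -30 [401.4 179.3] 364.5
3 -20 [400.8 178.9] 348.9
3 -10 [400.4 178.7] 351.0
3 0 [401.  178.3] 352.7
3 10 [400.6 178.3] 351.7
3 20 [400.8 179. ] 348.1
3 30 [400.7 179.1] 356.5
3 40 [399.6 179.2] 374.8
3 90 [400.9 177.8] 498.4
```

send_rows(
  plan=[
    {"travel": [0.92,0,0],"dr": [0,0,0]},
    {"travel": [0,0,0.8],"dr": [0,0,0]},
    {"travel": [0,0,0.8],"dr": [0,0,0]},
    {"travel": [0,0,0],"dr": [0,0,0]},
    {"travel": [0,0,0],"dr": [0,0,0]},
  ],
)

```text
t: 45.75
tool_pos: [401.9, 176.4, 171.9]
tcp_rot: [0.708, 0.706, 0.0, 0.0]
wrist_force: [0.2, 0.1, -0.0]
finger_gap: 1.002
grip_force: 0.0
```

```bash
python3 ov.py roll_on
```

```text
45.75 [401.9 176.4 171.9]
wrist roll_on [379.5, 90.0, -1.6] 0.67
scene roll_on [376.4, 87.6, 2.5] 0.97
scene roll_on [401.6, 176.6, -0.0] 0.62
```

send_rows(
  plan=[
    {"travel": [0.07,-0.03,0.6],"dr": [0,0,0]},
    {"travel": [0,0,0.9],"dr": [0,0,0]},
    {"travel": [0,0,0.9],"dr": [0,0,0]},
    {"travel": [0,0,0.9],"dr": [0,0,0]},
    {"travel": [0,0,0.8],"dr": [0,0,0]},
    {"travel": [0,0,0.3],"dr": [0,0,0]},
    {"travel": [0,0,0],"dr": [0,0,0]},
  ],
)

```text
t: 46.92
tool_pos: [400.5, 178.8, 39.1]
tcp_rot: [0.708, 0.707, -0.0, -0.0]
wrist_force: [-0.2, 0.3, 0.4]
finger_gap: 0.999
grip_force: 0.0
```

send_rows(
  plan=[
    {"travel": [0,0,0],"dr": [0,0,0]},
    {"travel": [0,0,0],"dr": [0,0,0]},
    {"travel": [0,0,0],"dr": [0,0,0]},
    {"travel": [0,0,0],"dr": [0,0,0]},
    {"travel": [0,0,0],"dr": [0,0,0]},
    {"travel": [0,0,0],"dr": [0,0,0]},
  ],
  jaw=0,
  grip_force=40,
)

```text
t: 47.68
tool_pos: [401.0, 178.7, 39.6]
tcp_rot: [0.708, 0.707, 0.0, 0.0]
wrist_force: [-2.6, -2.1, 13.1]
finger_gap: 0.382
grip_force: 38.7
```

send_rows(
  plan=[
    {"travel": [0,0,-0.4],"dr": [0,0,0]},
    {"travel": [0,0,-0.9],"dr": [0,0,0]},
    {"travel": [0,0,-0.9],"dr": [0,0,0]},
    {"travel": [0,0,-0.9],"dr": [0,0,0]},
    {"travel": [0,0,-0.9],"dr": [0,0,0]},
    {"travel": [0,0.2,-0.9],"dr": [0,0,0]},
    {"travel": [-1,0.15,0],"dr": [0,0,0]},
    {"travel": [-1,0.15,0],"dr": [0,0,0]},
    {"travel": [-1,0.15,0],"dr": [0,0,0]},
    {"travel": [-1,0.15,0],"dr": [0,0,0]},
  ],
)

```text
t: 48.92
tool_pos: [424.3, 57.7, 186.5]
tcp_rot: [0.708, 0.707, 0.0, 0.0]
wrist_force: [0.1, -0.7, -1.1]
finger_gap: 0.376
grip_force: 40.5
```

send_rows(
  plan=[
    {"travel": [-1,0.12,0],"dr": [0,0,0]},
    {"travel": [-1,0.12,0],"dr": [0,0,0]},
    {"travel": [-1,0.12,0],"dr": [0,0,0]},
    {"travel": [-1,0.12,0],"dr": [0,0,0]},
    {"travel": [-1,0.12,0],"dr": [0,0,0]},
    {"travel": [-1,0.12,0],"dr": [0,0,0]},
    {"travel": [-1,0.12,0],"dr": [0,0,0]},
    {"travel": [-1,0.12,0],"dr": [0,0,0]},
    {"travel": [-1,0.12,0],"dr": [0,0,0]},
    {"travel": [0,0,0],"dr": [0,0,0.39]},
  ],
)

```text
t: 50.18
tool_pos: [456.2, -213.5, 186.2]
tcp_rot: [0.728, 0.686, 0.0, -0.0]
wrist_force: [0.5, 0.4, -1.6]
finger_gap: 0.38
grip_force: 40.5
```

send_rows(
  plan=[
    {"travel": [0,0,0],"dr": [0,0,0]},
    {"travel": [0,0,0],"dr": [0,0,0]},
  ],
)

```text
t: 50.42
tool_pos: [456.4, -211.1, 186.3]
tcp_rot: [0.726, 0.688, 0.0, 0.0]
wrist_force: [-0.4, -0.5, -1.5]
finger_gap: 0.377
grip_force: 40.5
```

send_rows(
  plan=[
    {"travel": [-0.38,0.04,0],"dr": [0,0,0]},
    {"travel": [0,0,0.9],"dr": [0,0,0]},
    {"travel": [0,0,0.9],"dr": [0,0,0]},
    {"travel": [0,0,0.9],"dr": [0,0,0]},
    {"travel": [0,0,0],"dr": [0,0,0]},
    {"travel": [0,0,0],"dr": [0,0,0]},
  ],
)

```text
t: 51.18
tool_pos: [457.5, -223.3, 105.9]
tcp_rot: [0.727, 0.687, 0.0, 0.0]
wrist_force: [0.2, -0.1, -1.5]
finger_gap: 0.376
grip_force: 40.5
```

```bash
python3 ov.py roll_on cup_tan; python3 - <<'E'
from ov import *
s=manip.state(); T=s['tool_pos']; print(T)
c=manip.capture('wrist'); k=3; im=cv2.resize(c['image'],None,fx=k,fy=k,interpolation=cv2.INTER_CUBIC)
a=.054; ex=np.array([np.cos(a),-np.sin(a)]); ey=np.array([np.sin(a),np.cos(a)])
def box(o,w,h,z,col):
    X=[[*(o+sx*w*ex+sy*h*ey),z] for sx,sy in [(-1,-1),(-1,1),(1,1),(1,-1)]]
    cv2.polylines(im,[np.round(proj(c,X)*k+1).astype(int)],True,col,1)
o=np.array([457.,-222.5]); box(o,22.5,25.5,11,(255,255,0)); box(o,26,29,41,(255,255,0))
b=T[:2]; box(b,18,21,T[2]-39.6,(255,0,255)); box(b,18,21,T[2]+20,(255,0,255))
cv2.imwrite('pics/w11.png',im[100:700,380:1160])
E
```

```text
51.175 [ 457.5 -223.3  105.9]
wrist roll_on [455.2, -221.0, 65.8] 0.93
wrist cup_tan [454.2, -223.8, 5.1] 0.89
scene roll_on [458.4, -225.3, 65.2] 0.78
scene roll_on [376.8, 91.6, 0.8] 0.75
scene cup_tan [455.2, -219.0, 4.5] 0.52
top roll_on [379.4, 92.4, 0.8] 0.52
top roll_on [459.3, -220.4, 69.0] 0.51
top cup_tan [456.2, -224.9, 6.2] 0.84
[ 457.02096823 -223.07103959  105.15775671]
```

View pics/w11.png

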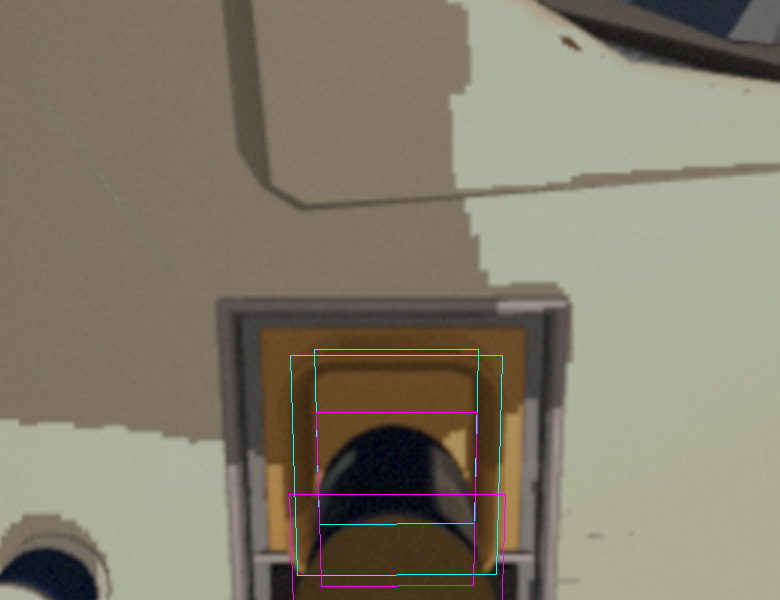

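The roll-on (base top edge at (395,425)) sits over the tan well (315–478, from 350), aligned within about 2 mm. Lowering.

send_rows(
  plan=[
    {"travel": [0.02,0,0.4],"dr": [0,0,0]},
    {"travel": [0,0,0.4],"dr": [0,0,0]},
    {"travel": [0,0,0.4],"dr": [0,0,0]},
    {"travel": [0,0,0.3],"dr": [0,0,0]},
    {"travel": [0,0,0.15],"dr": [0,0,0]},
    {"travel": [0,0,0],"dr": [0,0,0]},
  ],
)

```text
t: 52.42
tool_pos: [456.9, -222.2, 55.2]
tcp_rot: [0.727, 0.687, 0.0, -0.0]
wrist_force: [0.3, 0.1, -0.4]
finger_gap: 0.38
grip_force: 40.5
```

send_rows(
  plan=[
    {"travel": [0,0,0.1],"dr": [0,0,0]},
    {"travel": [0,0,0.04],"dr": [0,0,0]},
    {"travel": [0,0,0],"dr": [0,0,0]},
  ],
)

```text
t: 52.8
tool_pos: [457.0, -222.4, 51.3]
tcp_rot: [0.727, 0.687, 0.0, 0.0]
wrist_force: [-1.3, -0.4, -2.1]
finger_gap: 0.378
grip_force: 40.5
```

send_rows(
  plan=[
    {"travel": [0,0,0],"dr": [0,0,0]},
    {"travel": [0,0,0],"dr": [0,0,0]},
    {"travel": [0,0,0],"dr": [0,0,0]},
    {"travel": [0,0,-0.5],"dr": [0,0,0]},
    {"travel": [0,0,-1],"dr": [0,0,0]},
    {"travel": [0,0,-1],"dr": [0,0,0]},
    {"travel": [0,0,-1],"dr": [0,0,0]},
    {"travel": [0,0,-1],"dr": [0,0,0]},
    {"travel": [0,0,-1],"dr": [0,0,0]},
    {"travel": [0,0,-1],"dr": [0,0,0]},
  ],
  jaw=0.75,
)

```text
t: 54.05
tool_pos: [457.0, -222.0, 248.3]
tcp_rot: [0.726, 0.687, 0.0, 0.0]
wrist_force: [-0.1, -0.5, -0.0]
finger_gap: 0.75
grip_force: 0.0
```

```bash
python3 ov.py roll_on salt_jar dropper starch_can spool washer_tin; python3 - <<'E'
from h import *
c=manip.capture('wrist'); cv2.imwrite('pics/w12.png',c['image'])
E
```

```text
54.05 [ 457.  -222.   248.3]
wrist roll_on [455.3, -223.5, 10.8] 0.89
wrist salt_jar [452.1, -293.4, 8.9] 0.86
wrist dropper [448.9, -366.4, 12.5] 0.61
wrist starch_can [442.9, -437.8, 10.3] 0.89
wrist starch_can [456.3, -218.9, 10.5] 0.23
wrist spool [355.7, -267.5, -2.0] 0.77
scene roll_on [457.1, -226.0, 10.2] 0.82
scene roll_on [380.0, 90.7, -1.9] 0.73
scene salt_jar [453.1, -296.6, 4.8] 0.62
scene salt_jar [451.0, -363.0, 5.7] 0.51
scene dropper [542.8, 148.7, 0.9] 0.88
scene dropper [450.0, -366.1, 11.4] 0.49
scene starch_can [443.4, -432.0, 13.0] 0.97
scene starch_can [458.7, -223.0, 9.7] 0.33
scene spool [351.5, -267.3, 0.9] 0.52
scene spool [445.4, -433.2, 11.5] 0.37
scene washer_tin [504.3, 336.1, 0.9] 0.61
top roll_on [459.9, -222.9, 10.9] 0.78
top roll_on [381.4, 88.9, 2.5] 0.44
top dropper [544.0, 149.4, 0.7] 0.6
top starch_can [445.0, -436.1, 8.7] 0.59
top washer_tin [507.4, 334.3, 1.6] 0.75
top washer_tin [460.4, -224.0, 14.0] 0.57
```

View pics/w12.png

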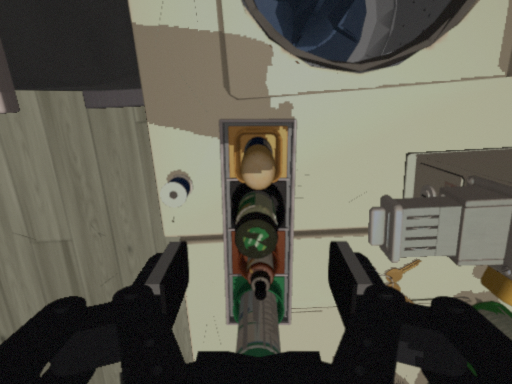

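All four bottles stand in their cups: roll-on (258,165), jar (257,238), dropper (259,283), can (259,330). Their marks read z≈11 and the bystanders have not moved, so I'm handing in.

```bash
python3 -c "
from rig import manip; print(manip.finish_job())"
```

```text
the job is handed in; nothing more can be done
None
```

All four bottles are standing upright in their own cups, the other things on the deck are where they were, and the job was handed in at about 55 s.

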